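Wind the sample changer to the orange vial

TASK

Wind the sample changer's handwheel by its red handle until the orange-capped vial on the turntable stands right under the tip of the reader's pointer, then let go and leave it there. Turn the table only through the handwheel: do not touch the turntable or its vials with the robot, and leave the jug, the tip box and the amber bottle where they stand.

Things in the scene. Friction and masses are not known exactly. Their poses are not given: they have to be found in the camera images.
- changer: White and blue sample changer, fixed to the bench. Origin on the bench under the handwheel's centre; x points from the handwheel to the turntable (roughly to the robot's left), z up. Plinth 290 x 270 x 52 mm centred at x = 215 mm. The handwheel's axis leans 38 degrees from vertical towards the changer's -x (to the robot's right).
- handwheel (a joint): Handwheel angle, rad, growing clockwise seen from the handle's side. A 36:1 worm drives the turntable: 36 turns of the wheel make one turn of the table, 3 turns one station (30 degrees). Clockwise winding turns the table clockwise seen from above. It stays where left; the handle needs 1 to 2 N. From any start it can go at least 3 turns counter-clockwise and 7 clockwise.
- wheel_centre (a point): Centre of the upper face of the light grey handwheel (124 mm in diameter), about 140 mm above the bench. z is the wheel's axis, pointing up and out on the handle's side; x and y turn with the wheel, and the handle lies at x = -45 mm. An aluminium hub cap of 36 mm diameter rises 8 mm from this face.
- handle_mid (a point): Grip point on the axis of the red handle, 35 mm out from the wheel's upper face. The handle is a round sleeve 26 mm in diameter and 58 mm long, parallel to the wheel's axis and 45 mm from it. It spins freely about its own axis, so the tool can keep its orientation while carrying it round. z points out along the handle.
- turntable: Grey round turntable, 244 mm in diameter, 12 mm thick, with 12 vials (28 mm in diameter, 71 mm tall above the table) standing 30 degrees apart on a circle of 100 mm radius. Origin on its axis at its underside, 56 mm above the bench, 215 mm ahead of the handwheel; z up. It turns with the worm only.
- orange_cap (a point): Centre of the top of the orange-capped vial, the only orange cap (the others are blue or white), 139 mm above the bench, 100 mm from the turntable's axis.
- pointer_tip (a point): Tip of the yellow pointer of the reader, a white column 210 mm high with a blue head standing at the turntable's side farther from the robot. The tip is fixed, 160 mm above the bench, 100 mm from the turntable's axis, over the circle of the vials. At the start the orange cap is 17 to 39 degrees short of it: the table has to go clockwise, seen from above.
- jug: White plastic jug, 90 mm in diameter, 170 mm tall, standing loose on the bench to the left of the turntable. Origin at the centre of its underside.
- tip_box: Blue box of pipette tips with a pale lid, 122 x 87 x 75 mm, loose on the bench beyond the handwheel. Origin at the centre of its underside.
- reagent: Amber bottle with a blue cap, 60 mm in diameter, 130 mm tall, loose on the bench left of the turntable, nearer the robot than the jug. Origin at the centre of its underside.
- shield_top (a point): Middle of the upper edge (blue trim, 240 mm long) of a clear splash shield that leans over the wheel: changer x = 30 mm, 315 mm high; its lower edge is at x = 135 mm, 165 mm high. It leaves no room for an upright tool at the handle: come in with the tool along the wheel's axis, from the changer's -x side. Axes as the changer's.
Things that resemble listed ones, but are neither listed nor needed, are in the scene too. What is shaped like the part that bears pointer_tip but turquoise is not meant.

How it is judged:
At the end, for the whole second after the job is handed in: The centre of the orange cap is within 7 mm, horizontally, of the pointer's tip, and the handwheel is at rest (horizontal distance between orange_cap and pointer_tip below 0.007 m and velocity of joint handwheel between -0.1 and 0.1 rad/s); the robot touches nothing.
It fails at once if the robot touches the turntable or its vials (contact force between any of the arm, the fingers and turntable above 0.5 N).
It fails at once if a bystander is moved by more than 20 mm (distance of any of jug, tip_box, reagent from where it was at the start of the episode above 0.02 m).
It also fails if it takes over 48 s, if anything falls off the work surface, if the arm or the gripper's body presses on something with over 40 N, if the wrist force passes 120 N, or if a joint passes its speed limit or range.

ROBOT

A 6-joint arm with a two-finger parallel gripper is mounted at the origin on the work surface. World frame = base frame: x ahead of the robot, y to its left, z up, the work surface at z = 0. Lengths are in m, angles in rad, forces in N, time in s.
With the tool pointing down it reaches from about 0.425 to 0.95 m from the base axis. Payload 3.5 kg.
Tool frame: the origin (TCP) lies midway between the tips of the shut fingers; the grasp point (between the pads) lies 19 mm behind it (pinch_z is the distance from the TCP to the grasp point, in m); z points along the fingers, y is the line along which they close (so a half turn about z gives the same grasp; the last joint's range is limited). The gripper opens to 85 mm and grips with 20 to 120 N. Pads are 22 mm wide; open, the fingers measure 114 mm over their backs; the gripper's body (76 mm by 85 mm) begins 54 mm behind the grasp point. The pads swing forward as they close: fully open they stand 13 mm farther back than shut.
Start: joints at [-1.469, 0.286, 1.577, -0, 1.279, -0.15], TCP at [0.168, -0.654, 0.231] pointing down, gripper open.
Joint ranges: [-2.77, 2.77], [-0.9, 2.22], [0.21, 2.48], [-1.53, 4.67], [0.24, 2.81], [-2.84, 2.84]. Speed limits (rad/s): [2.79, 2.79, 3.14, 3.14, 3.14, 3.14].

INTERFACE

Orientations are given as a rotation vector (axis times angle).
In Python, from rig import * gives the robot as it stands.
- The arm moves only by the tool carry_out, never from a script. Its argument "steps" is a list that holds one entry, the list of rows, each a list of 5 numbers: the shift along the tool's x, y, z in cm, then the turn about the tool's z in rad, then the closure, from 0 (fully open) to 1 (shut). In form: [[[dx, dy, dz, turn, jaw], ...]]. A call has 1 to 5 rows; each row is the pose to reach, as a shift and turn from the pose commanded when the call began, along the tool's axes at that moment; what a row does not reach only later rows make up. A row lasts 1/12 s, in which the tool goes at most 41.7 mm and 7.16 degrees, less where a joint would pass 70% of its speed; a pose out of reach is approached as far as the arm can. A call with a gripper value outside its range is refused whole. The fingers move at their own pace and stop on an object; "force" is the grip in N (left out, the last holds). Time passes only in rows, so rows that repeat a pose let the fingers close. It gives the time, the measured TCP pose, the force, the opening and the grip force at its end, in the units of the state.
- sense(): the state, without advancing time (a new reading comes with each control period).
- read_camera(name): name is "side" or "top" or "wrist"; returns the picture (420x560x3 uint8, red, green, blue); there is no depth.
- camera_info(name): a dict with "fovy" (degrees; the focal length in pixels is half the picture's height over the tangent of half this angle, whatever the lens; pixels are square), "cx", "cy" (the principal point, pixels), "k1" (the pictures are not rectified: a ray, as slopes to the right and down, at radius r is drawn at 1 + k1 r^2 times it, then the intrinsics apply), "R" (3x3) and "t" (3): a world point X has camera coordinates R X + t. Camera axes: x right, y down, z forward; pixel columns grow to the right and rows downward; lengths in m; the calibration is good to about 2 mm. A picture is of the moment at which its call begins: read the wrist's pose just before it. camera_info takes no time and is no camera call; for the wrist camera it gives the pose at the moment of the call.
- finish_job(): hands the job in; it is judged then, once.
Trained networks look in the newest picture that a camera, given by its name, has taken for a name from the list of things; names that differ only in an ending like _2 or _b are one class to them, and where a whole thing is asked for, a point or a joint stands for the part that bears it (a point fixed in the world has none). Each returns a list of dicts, best first, with "p" (0 to 1); they miss things now and then, are a little off and sometimes report something else, mostly with a low value. They report only what shows in the picture. A call takes as long as a camera call. They do not tell look-alikes from the thing itself.
- recognise(thing, camera): "at" ([column, row] in pixels, amid what is visible of it).
- mark_of(thing, camera): "at" ([column, row] in pixels: a listed point, or the origin of a listed thing).
The state is a dict: "time_s": time; "joints": joint angles; "dq": joint speeds; "effort": joint torques, N m; "tcp_pos": TCP position; "ee_rot": TCP orientation; "ft_force": force on the tool from outside, world axes, zero at the start; "wrist_torque": the same for the moment, N m; "width": opening from 0.0 (shut) to 1.0 (fully open); "gripper_force": force on a finger pad.
Only numpy, scipy, OpenCV 4.12 (cv2) and the standard library are available. Lean on these libraries where they do the work, as an engineer would, in place of code of your own. Each camera call takes 0.05 s, during which the arm holds its last target. There are 200 camera calls.

## Working session

There is one attempt and no reset: what is moved stays moved. The work goes in short steps, Python scripts to look and compute and a tool call to move; the robot and the scene stay as the last step left them, time stands still between calls to the robot, and variables do not carry over. Pictures are saved under pics/ and viewed, at most 10 in all, crops included, and the job is handed in when it is done.

Besides the shell and the picture viewer there is one more tool, called after "Call:" by a JSON object that holds its "api" and its "payload", one argument or row to a line. carry_out: Moves the arm, as the interface text tells. Its arguments: {"type":"object","properties":{"steps":{"type":"array","items":{"type":"array","items":{"type":"array","items":{"type":"number"}}}},"force":{"type":"number"}},"required":["steps"]}

```bash
mkdir -p pics; ls
cat > h.py <<'E'
from rig import *
import numpy as np, cv2
from scipy.spatial.transform import Rotation as Ro
def ray(info,px,sh=(420,560)):
    f=sh[0]/2/np.tan(np.radians(info["fovy"])/2)
    d=np.array([(px[0]-info["cx"])/f,(px[1]-info["cy"])/f]); u=d.copy()
    for _ in range(30): u=d/(1+info["k1"]*(u@u))
    R=np.array(info["R"]);t=np.array(info["t"])
    v=R.T@np.array([u[0],u[1],1]); return -R.T@t, v/np.linalg.norm(v)
def proj(info,X,sh=(420,560)):
    f=sh[0]/2/np.tan(np.radians(info["fovy"])/2)
    c=np.array(info["R"])@X+np.array(info["t"]);u=c[:2]/c[2]
    return u*(1+info["k1"]*(u@u))*f+[info["cx"],info["cy"]]
def at_z(info,px,z):
    o,v=ray(info,px); return o+v*(z-o[2])/v[2]
def tri(*rs):
    A=0;b=0
    for o,v in rs:
        P=np.eye(3)-np.outer(v,v);A=A+P;b=b+P@o
    return np.linalg.solve(A,b)
E
python3 - <<'E'
from h import *
s=sense();print({k:np.round(v,3) for k,v in s.items()})
print(Ro.from_rotvec(s["ee_rot"]).as_matrix().round(3))
for c in("side","top","wrist"):
    im=read_camera(c);cv2.imwrite(f"pics/{c}0.png",im[...,::-1]);I=camera_info(c)
    R=np.array(I["R"]);print(c,"pos",(-R.T@np.array(I["t"])).round(3),"fwd",R[2].round(2))
    for n in("changer","wheel_centre","handle_mid","turntable","orange_cap","pointer_tip","shield_top","tip_box"):
        print(n,[(np.round(d["at"],1).tolist(),round(d["p"],2)) for d in mark_of(n,c)][:3])
E
cd pics; python3 -c "
import cv2,numpy as np
a=cv2.imread('side0.png');b=cv2.imread('top0.png')
cv2.imwrite('w0.png',cv2.resize(cv2.imread('wrist0.png'),(560,420)))"
```

```text
pics
{'time_s': np.float64(0.0), 'joints': array([-1.469,  0.287,  1.578, -0.   ,  1.279, -0.15 ]), 'dq': array([ 0.   , -0.001, -0.001,  0.   , -0.   ,  0.002]), 'effort': array([-0.0000e+00, -4.0598e+01, -2.9262e+01, -0.0000e+00,  6.0000e-03,
        0.0000e+00]), 'tcp_pos': array([ 0.168, -0.653,  0.23 ]), 'ee_rot': array([-3.114, -0.394, -0.   ]), 'ft_force': array([-0.361, -0.726,  0.238]), 'wrist_torque': array([ 0.003,  0.021, -0.026]), 'gripper_force': np.float64(0.0), 'width': np.float64(1.005)}
[[ 0.968  0.249 -0.   ]
 [ 0.249 -0.968  0.002]
 [ 0.    -0.002 -1.   ]]
side pos [1.509 0.605 1.14 ] fwd [-0.65 -0.37 -0.66]
changer [([212.7, 237.6], 0.72), ([287.6, 240.3], 0.66)]
wheel_centre [([206.3, 206.2], 0.64)]
handle_mid [([188.7, 203.7], 0.94)]
turntable [([280.4, 235.8], 0.95)]
orange_cap [([287.5, 239.4], 0.7), ([179.9, 275.1], 0.35)]
pointer_tip [([274.7, 236.1], 0.71), ([233.4, 267.9], 0.56), ([213.3, 238.0], 0.54)]
shield_top [([217.6, 153.3], 0.61)]
tip_box []
top pos [0.487 0.1   1.14 ] fwd [ 0.05 -0.03 -1.  ]
changer []
wheel_centre [([382.8, 192.4], 0.58)]
handle_mid [([406.5, 183.5], 0.69)]
turntable [([294.5, 214.7], 0.73)]
orange_cap [([268.7, 179.7], 0.7)]
pointer_tip [([294.5, 107.1], 0.91), ([283.5, 174.6], 0.9)]
shield_top []
tip_box [([368.1, 131.6], 0.96)]
wrist pos [ 0.243 -0.634  0.374] fwd [-0.29 -0.08 -0.95]
changer []
wheel_centre []
handle_mid []
turntable []
orange_cap []
pointer_tip []
shield_top []
tip_box []
```

View pics/side0.png

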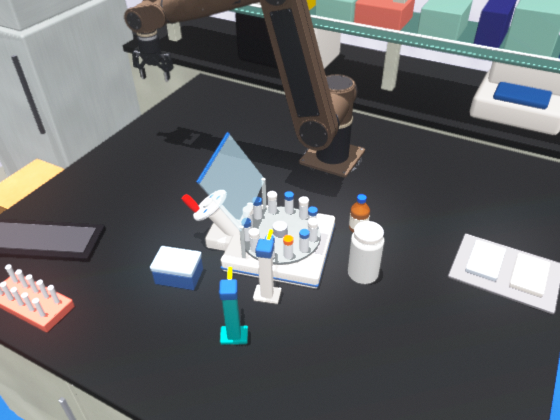

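View pics/top0.png

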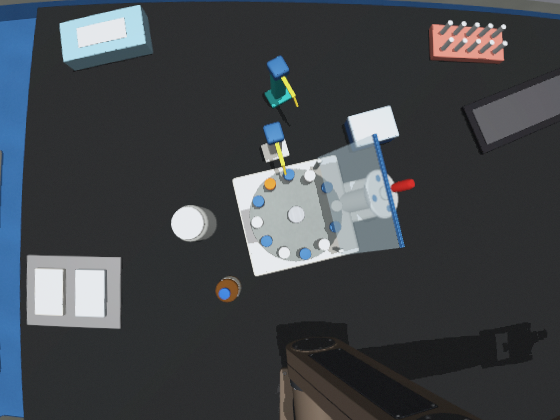

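Side view: the changer sits at about (265,240), with the red handle at (190,203). The pointer candidates are the white column (side 265,245; tip in top view about 284,174) and the turquoise column (side 231,275; top 294,107). The white one beside the turntable fits. The orange cap is at side (288,240), top (270,184). Next I fit the geometry.

```bash
cat > fit.py <<'E'
from h import *
from scipy.optimize import least_squares
a=np.radians(38); AX=np.array([-np.sin(a),0,np.cos(a)]); U=np.array([np.cos(a),0,np.sin(a)])
def pts(p):
    x,y,w,ph,th,pt,zc=p
    R=Ro.from_euler("z",w).as_matrix();o=np.array([x,y,0]);f=lambda q:o+R@np.array(q)
    c=np.array([0,0,zc])
    # handle: angle ph from "up-slope" U, clockwise seen from outside
    V=np.cross(AX,U)
    h=lambda d:c+d*AX+.045*(np.cos(ph)*U-np.sin(ph)*V)
    return dict(wheel_centre=f(c),handle_mid=f(h(.035)),handle_tip=f(h(.058)),turntable=f([.215,0,.056]),
      orange_cap=f([.215+.1*np.cos(th),.1*np.sin(th),.139]),pointer_tip=f([.215+.1*np.cos(pt),.1*np.sin(pt),.16]),
      shield_top=f([.03,0,.315]),sa=f([.03,.12,.315]),sb=f([.03,-.12,.315]))
E
cat > run.py <<'E'
from fit import *
C={c:camera_info(c) for c in("side","top")}
obs=[("side","turntable",280.4,235.8),("top","turntable",294.5,214.7),("side","wheel_centre",206.3,206.2),("top","wheel_centre",382.8,192.4),
("side","handle_mid",188.7,203.7),("top","handle_mid",404.5,184),("side","orange_cap",287.8,239.6),("top","orange_cap",269.5,181.5),
("top","pointer_tip",283.8,174.6),("side","pointer_tip",274.7,236.1),("side","shield_top",217.6,153.3),("top","sa",376,137),("top","sb",403,247)]
def res(p):
    P=pts(p); return np.concatenate([proj(C[c],P[n])-[u,v] for c,n,u,v in obs]+[[ (p[6]-.14)*500]])
best=min((least_squares(res,[.5,-.15,w,ph,1,-1,.14],loss="soft_l1",f_scale=2) for w in(1.3,1.7,-1.5) for ph in(0,2,4)),key=lambda r:r.cost)
p=best.x;print(best.cost,p.round(4));P=pts(p);np.save("p.npy",p)
for (c,n,u,v) in obs: print(c,n,(proj(C[c],P[n])-[u,v]).round(1))
for n in P: print(n,P[n].round(3))
print("table deg",np.degrees(p[4]-p[5]))
E
python3 run.py
python3 -c "
import cv2,numpy as np
a=cv2.imread('pics/side0.png')[140:300,160:340];b=cv2.imread('pics/top0.png')[100:290,230:430]
a=cv2.resize(a,(400,356),interpolation=3);b=cv2.resize(b,(375,356),interpolation=3)
cv2.imwrite('pics/c1.png',np.hstack([a,b]))"
```

```text
569.0711534616231 [ 0.5691 -0.1553  1.7775  2.8064 -1.013  -1.3834  0.1383]
side turntable [-2.1  0. ]
top turntable [ 1.5 -2.3]
side wheel_centre [ 2.9 -3.7]
top wheel_centre [-0.7  1.6]
side handle_mid [ 1.5 -1.7]
top handle_mid [-2.4 -0.1]
side orange_cap [-0.4 -1.3]
top orange_cap [-0.1  0.1]
top pointer_tip [-1.7 -2.2]
side pointer_tip [-0.7 -2.4]
side shield_top [-4.8  2.2]
top sa [ 25.6 110.5]
top sb [ -25.8 -113.6]
wheel_centre [ 0.569 -0.155  0.138]
handle_mid [ 0.595 -0.206  0.14 ]
handle_tip [ 0.598 -0.22   0.158]
turntable [0.525 0.055 0.056]
orange_cap [0.597 0.124 0.139]
pointer_tip [0.617 0.094 0.16 ]
shield_top [ 0.563 -0.126  0.315]
sa [ 0.446 -0.151  0.315]
sb [ 0.68  -0.101  0.315]
table deg 21.221876125306885
```

View pics/c1.png

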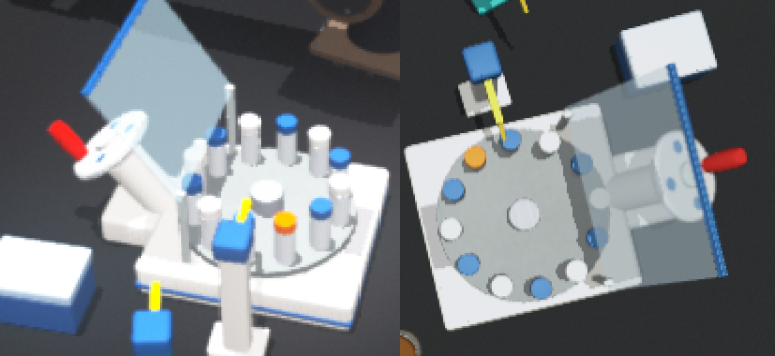

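```bash
sed -i 's/("top","sa",376,137),("top","sb",403,247)/("top","sb",375.5,136),("top","sa",403,247),("top","handle_tip",413,183)/; s/"orange_cap",269.5,181.5/"orange_cap",270,183.3/; s/283.8,174.6/284.5,174.4/; s/274.7,236.1/272,231/; s/"top","handle_mid",404.5,184/"top","handle_mid",405,184/' run.py; python3 run.py
```

```text
34.22872422908528 [ 0.5705 -0.1553 -4.4748  2.9261 -1.0515 -1.4687  0.139 ]
side turntable [-1.8 -1.2]
top turntable [ 2.1 -0.4]
side wheel_centre [ 2.6 -3.7]
top wheel_centre [-0.6  1.1]
side handle_mid [ 1.5 -2.2]
top handle_mid [-2.3  0.6]
side orange_cap [-0.3 -2.6]
top orange_cap [0.2 0.2]
top pointer_tip [ 0.3 -0.6]
side pointer_tip [0.5 1.2]
side shield_top [-5.   2.2]
top sb [ 0.1 -2.5]
top sa [ 0.4 -0.1]
top handle_tip [-2.6 -0.4]
wheel_centre [ 0.57  -0.155  0.139]
handle_mid [ 0.593 -0.208  0.14 ]
handle_tip [ 0.596 -0.221  0.158]
turntable [0.52  0.054 0.056]
orange_cap [0.593 0.122 0.139]
pointer_tip [0.614 0.087 0.16 ]
shield_top [ 0.563 -0.126  0.315]
sa [ 0.447 -0.154  0.315]
sb [ 0.68  -0.098  0.315]
table deg 23.903858203092565
```

Call:
{"api": "carry_out", "payload": {
  "steps": [
    [[0, 0, -4, 0, 0], [0, 0, -8, 0, 0], [0, 0, -8, 0, 0]]
  ]
}}

```text
time_s: 1.6
tcp_pos: [0.1686, -0.6569, 0.3222]
ee_rot: [3.101, 0.393, -0.001]
ft_force: [0.0, -0.2, 1.9]
width: 1.003
gripper_force: 0.0
```

Call:
{"api": "carry_out", "payload": {
  "steps": [
    [[0, -4, 0, 0, 0], [0, -8, 0, 0, 0], [0, -12, 0, 0, 0], [0, -16, 0, 0, 0], [0, -20, 0, 0, 0]]
  ]
}}

```text
time_s: 2.02
tcp_pos: [0.118, -0.4583, 0.3111]
ee_rot: [3.116, 0.395, -0.0]
ft_force: [0.3, 0.2, 1.5]
width: 0.998
gripper_force: 0.0
```

Call:
{"api": "carry_out", "payload": {
  "steps": [
    [[0, -4, 0, 0, 0], [0, -8, 0, 0, 0], [0, -12, 0, 0, 0], [0, -14, 0, 0, 0], [0, -14, 0, 0, 0]]
  ]
}}

```text
time_s: 2.43
tcp_pos: [0.0832, -0.3221, 0.3118]
ee_rot: [3.114, 0.393, -0.001]
ft_force: [-0.1, -0.4, -0.2]
width: 1.005
gripper_force: 0.0
```

```bash
python3 -c "
from h import *
s=sense();print(s['joints'].round(3),s['tcp_pos'].round(3));print(Ro.from_rotvec(s['ee_rot']).as_matrix().round(3))"
```

```text
[-1.626 -0.614  2.221 -0.     1.531 -0.306] [ 0.083 -0.322  0.312]
[[ 0.969  0.249 -0.001]
 [ 0.249 -0.969 -0.003]
 [-0.001  0.003 -1.   ]]
```

Call:
{"api": "carry_out", "payload": {
  "steps": [
    [[0, -4, 0, 0, 0], [0, -8, 0, 0, 0], [0, -12, 0, 0, 0], [0, -14, 0, 0, 0], [0, -14, 0, 0, 0]]
  ]
}}

```text
time_s: 2.85
tcp_pos: [0.0598, -0.2333, 0.3152]
ee_rot: [-3.092, -0.39, 0.006]
ft_force: [0.7, 0.1, -0.5]
width: 1.001
gripper_force: 0.0
```

```bash
python3 -c "
from h import *
s=sense();print(s['joints'].round(3),s['tcp_pos'].round(3));print(Ro.from_rotvec(s['ee_rot']).as_matrix().round(3))"
```

```text
[-1.74  -0.894  2.347 -0.011  1.711 -0.422] [ 0.06  -0.233  0.315]
[[ 0.969  0.248 -0.007]
 [ 0.248 -0.968  0.024]
 [-0.001 -0.025 -1.   ]]
```

Call:
{"api": "carry_out", "payload": {
  "steps": [
    [[0, -3, 0, 0, 0], [0, -6, 0, 0, 0], [0, -6, 0, 0, 0]]
  ]
}}

```text
time_s: 3.1
tcp_pos: [0.0583, -0.2261, 0.3217]
ee_rot: [-3.065, -0.389, 0.011]
ft_force: [-0.4, 0.1, -0.6]
width: 0.999
gripper_force: 0.0
```

```bash
python3 -c "
from h import *
s=sense();print(s['joints'].round(3),s['tcp_pos'].round(3));print(Ro.from_rotvec(s['ee_rot']).as_matrix().round(3))"
```

```text
[-1.74  -0.895  2.337 -0.022  1.747 -0.425] [ 0.058 -0.226  0.322]
[[ 0.968  0.25  -0.014]
 [ 0.25  -0.967  0.05 ]
 [-0.001 -0.052 -0.999]]
```

Call:
{"api": "carry_out", "payload": {
  "steps": [
    [[0, 4, 0, 0, 0], [0, 4, 0, 0, 0]]
  ]
}}

```text
time_s: 3.27
tcp_pos: [0.0688, -0.2677, 0.3167]
ee_rot: [-3.061, -0.389, 0.008]
ft_force: [-0.2, 1.0, -1.8]
width: 1.001
gripper_force: 0.0
```

```bash
python3 -c "
from h import *
s=sense();print(s['joints'].round(3),s['tcp_pos'].round(3));print(Ro.from_rotvec(s['ee_rot']).as_matrix().round(3))"
```

```text
[-1.676 -0.746  2.281 -0.018  1.66  -0.359] [ 0.069 -0.268  0.317]
[[ 0.968  0.25  -0.012]
 [ 0.25  -0.967  0.055]
 [ 0.002 -0.056 -0.998]]
```

Call:
{"api": "carry_out", "payload": {
  "steps": [
    [[0, -20, 0, 0, 0], [0, -20, 0, 0, 0], [0, -20, 0, 0, 0], [0, -20, 0, 0, 0], [0, -20, 0, 0, 0]]
  ]
}}

```text
time_s: 3.68
tcp_pos: [0.0562, -0.2182, 0.3391]
ee_rot: [-3.04, -0.385, 0.016]
ft_force: [-0.8, 1.1, -0.9]
width: 0.998
gripper_force: 0.0
```

```bash
python3 -c "
from h import *
s=sense();print(s['joints'].round(3),s['tcp_pos'].round(3));print(Ro.from_rotvec(s['ee_rot']).as_matrix().round(3))"
```

```text
[-1.743 -0.895  2.307 -0.033  1.8   -0.431] [ 0.056 -0.218  0.339]
[[ 0.968  0.249 -0.02 ]
 [ 0.25  -0.965  0.075]
 [-0.001 -0.078 -0.997]]
```

Call:
{"api": "carry_out", "payload": {
  "steps": [
    [[0, -30, 0, 0, 0]]
  ]
}}

```text
time_s: 3.77
tcp_pos: [0.0547, -0.2118, 0.346]
ee_rot: [-3.016, -0.383, 0.019]
ft_force: [1.2, -0.3, 0.4]
width: 1.002
gripper_force: 0.0
```

Call:
{"api": "carry_out", "payload": {
  "steps": [
    [[0, -30, 0, 0, 0]]
  ]
}}

```text
time_s: 3.85
tcp_pos: [0.053, -0.2052, 0.3554]
ee_rot: [-2.994, -0.38, 0.024]
ft_force: [0.2, 1.4, 0.4]
width: 0.997
gripper_force: 0.0
```

Call:
{"api": "carry_out", "payload": {
  "steps": [
    [[0, -30, 10, 0, 0]]
  ]
}}

```text
time_s: 3.93
tcp_pos: [0.0516, -0.2009, 0.3542]
ee_rot: [-2.976, -0.377, 0.03]
ft_force: [-0.0, -0.1, 0.5]
width: 1.002
gripper_force: 0.0
```

Call:
{"api": "carry_out", "payload": {
  "steps": [
    [[0, -30, 10, 0, 0]]
  ]
}}

```text
time_s: 4.02
tcp_pos: [0.0504, -0.1955, 0.3492]
ee_rot: [-2.951, -0.374, 0.033]
ft_force: [-0.3, 0.1, -0.8]
width: 0.996
gripper_force: 0.0
```

```bash
python3 -c "
from h import *
s=sense();print(s['joints'].round(3),s['tcp_pos'].round(3));print(Ro.from_rotvec(s['ee_rot']).as_matrix().round(3))"
```

```text
[-1.744 -0.895  2.294 -0.074  1.895 -0.444] [ 0.05  -0.196  0.349]
[[ 0.968  0.246 -0.043]
 [ 0.25  -0.955  0.162]
 [-0.001 -0.168 -0.986]]
```

Call:
{"api": "carry_out", "payload": {
  "steps": [
    [[0, 0, -4, 0, 0], [0, 0, -8, 0, 0], [0, 0, -12, 0, 0]]
  ]
}}

```text
time_s: 4.27
tcp_pos: [0.0557, -0.2147, 0.4659]
ee_rot: [-2.945, -0.373, 0.03]
ft_force: [0.1, -0.5, 0.6]
width: 1.0
gripper_force: 0.0
```

Call:
{"api": "carry_out", "payload": {
  "steps": [
    [[0, -30, 0, 0, 0]]
  ]
}}

```text
time_s: 4.35
tcp_pos: [0.0448, -0.1812, 0.475]
ee_rot: [-2.938, -0.382, 0.026]
ft_force: [-1.5, 0.4, -1.7]
width: 0.999
gripper_force: 0.0
```

Call:
{"api": "carry_out", "payload": {
  "steps": [
    [[0, -30, 0, 0, 0]]
  ]
}}

```text
time_s: 4.43
tcp_pos: [0.041, -0.1586, 0.4901]
ee_rot: [-2.929, -0.374, 0.032]
ft_force: [-0.1, -0.4, 0.4]
width: 1.001
gripper_force: 0.0
```

Call:
{"api": "carry_out", "payload": {
  "steps": [
    [[0, -30, -20, 0, 0]]
  ]
}}

```text
time_s: 4.52
tcp_pos: [0.0372, -0.1437, 0.5226]
ee_rot: [-2.92, -0.372, 0.032]
ft_force: [-0.7, -0.5, -0.2]
width: 1.003
gripper_force: 0.0
```

Call:
{"api": "carry_out", "payload": {
  "steps": [
    [[0, -30, -20, 0, 0]]
  ]
}}

```text
time_s: 4.6
tcp_pos: [0.0329, -0.1267, 0.56]
ee_rot: [-2.916, -0.372, 0.035]
ft_force: [-1.2, -0.6, 0.8]
width: 0.999
gripper_force: 0.0
```

```bash
python3 -c "
from h import *
s=sense();print(s['joints'].round(3),s['tcp_pos'].round(3));print(Ro.from_rotvec(s['ee_rot']).as_matrix().round(3))"
```

```text
[-1.911 -0.895  1.905 -0.149  2.296 -0.683] [ 0.033 -0.127  0.56 ]
[[ 0.968  0.246 -0.048]
 [ 0.251 -0.948  0.196]
 [ 0.002 -0.202 -0.979]]
```

Pressing against the arm's reach limit tilts the tool, and the tilt persists. I'll move low and further out, where the fold limit lets me tilt more with clearance from the base.

Call:
{"api": "carry_out", "payload": {
  "steps": [
    [[0, 4, 1, 0, 0], [0, 8, 3, 0, 0], [0, 11, 6, 0, 0], [0, 14, 9, 0, 0], [0, 16, 12, 0, 0]]
  ]
}}

```text
time_s: 5.02
tcp_pos: [0.0666, -0.2573, 0.4087]
ee_rot: [-2.92, -0.37, 0.037]
ft_force: [0.4, -0.2, -0.0]
width: 1.0
gripper_force: 0.0
```

Call:
{"api": "carry_out", "payload": {
  "steps": [
    [[0, 3.2, 2.4, 0, 0], [0, 6.4, 4.8, 0, 0], [0, 9.6, 7.2, 0, 0], [0, 12.8, 9.6, 0, 0], [0, 16, 12, 0, 0]]
  ]
}}

```text
time_s: 5.43
tcp_pos: [0.0999, -0.3853, 0.2594]
ee_rot: [-2.919, -0.371, 0.037]
ft_force: [-0.3, 0.1, -0.6]
width: 0.998
gripper_force: 0.0
```

Call:
{"api": "carry_out", "payload": {
  "steps": [
    [[0, 3, 2, 0, 0], [0, 6, 4, 0, 0], [0, 9, 6, 0, 0], [0, 12, 8, 0, 0], [0, 12, 8, 0, 0]]
  ]
}}

```text
time_s: 5.85
tcp_pos: [0.1249, -0.4822, 0.1509]
ee_rot: [-2.907, -0.369, 0.036]
ft_force: [-0.6, 1.5, -1.4]
width: 0.999
gripper_force: 0.0
```

Call:
{"api": "carry_out", "payload": {
  "steps": [
    [[0, -4, 0, 0, 0], [0, -8, 0, 0, 0], [0, -10, 0, 0, 0]]
  ]
}}

```text
time_s: 6.1
tcp_pos: [0.0999, -0.3849, 0.1781]
ee_rot: [-2.915, -0.37, 0.037]
ft_force: [-0.3, -0.6, -0.3]
width: 1.001
gripper_force: 0.0
```

```bash
cat > st.py <<'E'
from h import *
s=sense();M=Ro.from_rotvec(s['ee_rot']).as_matrix()
print(s['time_s'],s['joints'].round(3),s['tcp_pos'].round(3));print(M.round(3))
E
python3 st.py
```

```text
6.1 [-1.544 -0.173  2.168 -0.046  1.347 -0.212] [ 0.1   -0.385  0.178]
[[ 0.968  0.245 -0.05 ]
 [ 0.25  -0.948  0.197]
 [ 0.001 -0.204 -0.979]]
```

Call:
{"api": "carry_out", "payload": {
  "steps": [
    [[0, -3.5, 2, 0, 0], [0, -7, 4, 0, 0], [0, -10, 6, 0, 0]]
  ]
}}

```text
time_s: 6.35
tcp_pos: [0.0726, -0.2799, 0.1397]
ee_rot: [-2.92, -0.371, 0.038]
ft_force: [-0.5, 0.2, -0.2]
width: 1.002
gripper_force: 0.0
```

Call:
{"api": "carry_out", "payload": {
  "steps": [
    [[0, -30, 5, 0, 0]]
  ]
}}

```text
time_s: 6.43
tcp_pos: [0.0656, -0.2538, 0.149]
ee_rot: [-2.912, -0.37, 0.038]
ft_force: [-6.8, 13.7, 5.7]
width: 1.001
gripper_force: 0.0
```

Call:
{"api": "carry_out", "payload": {
  "steps": [
    [[0, -30, 5, 0, 0]]
  ]
}}

```text
time_s: 6.52
tcp_pos: [0.0621, -0.2429, 0.1693]
ee_rot: [-2.903, -0.367, 0.044]
ft_force: [0.5, -0.9, 0.2]
width: 0.997
gripper_force: 0.0
```

Call:
{"api": "carry_out", "payload": {
  "steps": [
    [[0, -30, 5, 0, 0]]
  ]
}}

```text
time_s: 6.6
tcp_pos: [0.0588, -0.2273, 0.1875]
ee_rot: [-2.885, -0.365, 0.045]
ft_force: [0.5, -0.2, 0.7]
width: 1.001
gripper_force: 0.0
```

```bash
python3 st.py
```

```text
6.6 [-1.669 -0.672  2.485 -0.081  1.551 -0.339] [ 0.059 -0.227  0.188]
[[ 0.968  0.242 -0.059]
 [ 0.249 -0.942  0.226]
 [-0.001 -0.234 -0.972]]
```

Call:
{"api": "carry_out", "payload": {
  "steps": [
    [[0, -25, 18, 0, 0]]
  ]
}}

```text
time_s: 6.68
tcp_pos: [0.057, -0.2213, 0.1945]
ee_rot: [-2.872, -0.363, 0.049]
ft_force: [0.1, -0.0, 0.1]
width: 0.999
gripper_force: 0.0
```

Call:
{"api": "carry_out", "payload": {
  "steps": [
    [[0, -25, 18, 0, 0]]
  ]
}}

```text
time_s: 6.77
tcp_pos: [0.0553, -0.2134, 0.1994]
ee_rot: [-2.854, -0.361, 0.05]
ft_force: [0.4, 0.5, -0.1]
width: 1.0
gripper_force: 0.0
```

Call:
{"api": "carry_out", "payload": {
  "steps": [
    [[0, -25, 18, 0, 0]]
  ]
}}

```text
time_s: 6.85
tcp_pos: [0.0533, -0.2051, 0.2071]
ee_rot: [-2.838, -0.359, 0.052]
ft_force: [-0.6, -0.0, -0.3]
width: 1.0
gripper_force: 0.0
```

```bash
python3 st.py
```

```text
6.85 [-1.683 -0.734  2.485 -0.101  1.655 -0.359] [ 0.053 -0.205  0.207]
[[ 0.968  0.239 -0.07 ]
 [ 0.249 -0.93   0.27 ]
 [-0.001 -0.279 -0.96 ]]
```

Call:
{"api": "carry_out", "payload": {
  "steps": [
    [[0, 3, 2, 0, 0], [0, 6, 4.5, 0, 0], [0, 9, 7, 0, 0], [0, 11, 9, 0, 0]]
  ]
}}

```text
time_s: 7.18
tcp_pos: [0.0738, -0.2841, 0.088]
ee_rot: [-2.839, -0.36, 0.052]
ft_force: [-1.1, 0.1, 0.1]
width: 1.002
gripper_force: 0.0
```

Call:
{"api": "carry_out", "payload": {
  "steps": [
    [[0, -20, 24, 0, 0]]
  ]
}}

```text
time_s: 7.27
tcp_pos: [0.0682, -0.2649, 0.067]
ee_rot: [-2.828, -0.36, 0.052]
ft_force: [0.6, 0.3, 0.4]
width: 1.002
gripper_force: 0.0
```

Call:
{"api": "carry_out", "payload": {
  "steps": [
    [[0, -20, 24, 0, 0]]
  ]
}}

```text
time_s: 7.35
tcp_pos: [0.0675, -0.2609, 0.05]
ee_rot: [-2.809, -0.357, 0.057]
ft_force: [0.3, 0.5, -0.3]
width: 0.995
gripper_force: 0.0
```

Call:
{"api": "carry_out", "payload": {
  "steps": [
    [[0, -20, 24, 0, 0]]
  ]
}}

```text
time_s: 7.43
tcp_pos: [0.0671, -0.2589, 0.0303]
ee_rot: [-2.791, -0.354, 0.06]
ft_force: [0.2, 0.7, -0.2]
width: 1.001
gripper_force: 0.0
```

```bash
python3 st.py
```

```text
7.4333 [-1.611 -0.145  2.484 -0.105  1.122 -0.232] [ 0.067 -0.259  0.03 ]
[[ 0.968  0.236 -0.082]
 [ 0.25  -0.916  0.314]
 [-0.001 -0.324 -0.946]]
```

Call:
{"api": "carry_out", "payload": {
  "steps": [
    [[0, -28, 5, 0, 0]]
  ]
}}

```text
time_s: 7.52
tcp_pos: [0.0657, -0.2513, 0.0381]
ee_rot: [-2.762, -0.35, 0.061]
ft_force: [-0.0, 1.4, 0.4]
width: 0.998
gripper_force: 0.0
```

Call:
{"api": "carry_out", "payload": {
  "steps": [
    [[0, -28, 5, 0, 0]]
  ]
}}

```text
time_s: 7.6
tcp_pos: [0.0643, -0.246, 0.0519]
ee_rot: [-2.744, -0.348, 0.065]
ft_force: [0.1, -0.5, 0.9]
width: 0.999
gripper_force: 0.0
```

Call:
{"api": "carry_out", "payload": {
  "steps": [
    [[0, -28, 10, 0, 0]]
  ]
}}

```text
time_s: 7.68
tcp_pos: [0.063, -0.2419, 0.0598]
ee_rot: [-2.728, -0.346, 0.069]
ft_force: [0.3, -0.3, 0.3]
width: 1.006
gripper_force: 0.0
```

Call:
{"api": "carry_out", "payload": {
  "steps": [
    [[0, -25, 15, 0, 0]]
  ]
}}

```text
time_s: 7.77
tcp_pos: [0.062, -0.2386, 0.0593]
ee_rot: [-2.711, -0.343, 0.074]
ft_force: [-0.1, 0.2, 0.1]
width: 1.004
gripper_force: 0.0
```

Call:
{"api": "carry_out", "payload": {
  "steps": [
    [[0, -25, 15, 0, 0]]
  ]
}}

```text
time_s: 7.85
tcp_pos: [0.0611, -0.2337, 0.058]
ee_rot: [-2.69, -0.341, 0.076]
ft_force: [-0.1, -1.1, 0.2]
width: 0.999
gripper_force: 0.0
```

```bash
python3 st.py
```

```text
7.85 [-1.611 -0.201  2.485 -0.128  1.276 -0.229] [ 0.061 -0.234  0.058]
[[ 0.968  0.226 -0.106]
 [ 0.25  -0.879  0.406]
 [-0.001 -0.42  -0.908]]
```

Call:
{"api": "carry_out", "payload": {
  "steps": [
    [[0, -24, 17, 0, 0.8]]
  ]
}}

```text
time_s: 7.93
tcp_pos: [0.0602, -0.2299, 0.0546]
ee_rot: [-2.669, -0.338, 0.079]
ft_force: [0.5, -0.4, -0.0]
width: 0.883
gripper_force: 0.0
```

Call:
{"api": "carry_out", "payload": {
  "steps": [
    [[0, -24, 17, 0, 0.8]]
  ]
}}

```text
time_s: 8.02
tcp_pos: [0.0593, -0.2257, 0.0511]
ee_rot: [-2.648, -0.335, 0.082]
ft_force: [-0.3, 0.3, 0.6]
width: 0.749
gripper_force: 0.0
```

Call:
{"api": "carry_out", "payload": {
  "steps": [
    [[0, -24, 17, 0, 0.8]]
  ]
}}

```text
time_s: 8.1
tcp_pos: [0.0584, -0.2216, 0.0483]
ee_rot: [-2.627, -0.333, 0.085]
ft_force: [0.2, -0.4, 0.2]
width: 0.604
gripper_force: 0.0
```

Call:
{"api": "carry_out", "payload": {
  "steps": [
    [[0, -24, 17, 0, 0.8]]
  ]
}}

```text
time_s: 8.18
tcp_pos: [0.0575, -0.2177, 0.0459]
ee_rot: [-2.606, -0.33, 0.088]
ft_force: [0.3, -0.6, 0.4]
width: 0.453
gripper_force: 0.0
```

Call:
{"api": "carry_out", "payload": {
  "steps": [
    [[0, -24, 17, 0, 0.8]]
  ]
}}

```text
time_s: 8.27
tcp_pos: [0.0566, -0.2138, 0.044]
ee_rot: [-2.587, -0.328, 0.091]
ft_force: [-0.6, 0.4, -0.3]
width: 0.3
gripper_force: 0.0
```

Call:
{"api": "carry_out", "payload": {
  "steps": [
    [[0, -24, 17, 0, 0.8]]
  ]
}}

```text
time_s: 8.35
tcp_pos: [0.0558, -0.21, 0.0425]
ee_rot: [-2.567, -0.325, 0.094]
ft_force: [0.5, 1.1, -0.3]
width: 0.204
gripper_force: 0.0
```

```bash
python3 st.py
```

```text
8.35 [-1.607 -0.109  2.484 -0.157  1.308 -0.205] [ 0.056 -0.21   0.042]
[[ 0.968  0.211 -0.133]
 [ 0.25  -0.822  0.512]
 [-0.001 -0.529 -0.849]]
```

Call:
{"api": "carry_out", "payload": {
  "steps": [
    [[0, -24, 15, 0, 0.6]]
  ]
}}

```text
time_s: 8.43
tcp_pos: [0.055, -0.2056, 0.0439]
ee_rot: [-2.547, -0.323, 0.097]
ft_force: [-0.7, 0.7, 0.3]
width: 0.329
gripper_force: 0.0
```

Call:
{"api": "carry_out", "payload": {
  "steps": [
    [[0, -24, 15, 0, 0.6]]
  ]
}}

```text
time_s: 8.52
tcp_pos: [0.0542, -0.2018, 0.0466]
ee_rot: [-2.528, -0.32, 0.1]
ft_force: [-0.0, 0.1, 0.4]
width: 0.399
gripper_force: 0.0
```

Call:
{"api": "carry_out", "payload": {
  "steps": [
    [[0, -24, 15, 0, 0.6]]
  ]
}}

```text
time_s: 8.6
tcp_pos: [0.0535, -0.1981, 0.0499]
ee_rot: [-2.509, -0.318, 0.103]
ft_force: [-0.3, 0.3, 0.4]
width: 0.402
gripper_force: 0.0
```

Call:
{"api": "carry_out", "payload": {
  "steps": [
    [[0, -24, 15, 0, 0.6]]
  ]
}}

```text
time_s: 8.68
tcp_pos: [0.0528, -0.1944, 0.0542]
ee_rot: [-2.491, -0.316, 0.106]
ft_force: [-0.1, 0.1, -0.3]
width: 0.401
gripper_force: 0.0
```

Call:
{"api": "carry_out", "payload": {
  "steps": [
    [[0, -24, 15, 0, 0.6]]
  ]
}}

```text
time_s: 8.77
tcp_pos: [0.0522, -0.1906, 0.0594]
ee_rot: [-2.473, -0.313, 0.108]
ft_force: [-0.4, -0.0, 0.1]
width: 0.4
gripper_force: 0.0
```

```bash
python3 st.py
```

```text
8.7667 [-1.602 -0.119  2.484 -0.175  1.412 -0.199] [ 0.052 -0.191  0.059]
[[ 0.968  0.198 -0.153]
 [ 0.25  -0.77   0.588]
 [-0.002 -0.607 -0.795]]
```

```bash
cat > kin.py <<'E'
from h import *
from scipy.optimize import least_squares
E_=lambda s,a:Ro.from_euler(s,a)
D=[([-1.469,.287,1.578,0,1.279,-.15],[.168,-.653,.23]),([-1.626,-.614,2.221,0,1.531,-.306],[.083,-.322,.312]),([-1.74,-.894,2.347,-.011,1.711,-.422],[.06,-.233,.315]),
([-1.676,-.746,2.281,-.018,1.66,-.359],[.069,-.268,.317]),([-1.744,-.895,2.294,-.074,1.895,-.444],[.05,-.196,.349]),([-1.911,-.895,1.905,-.149,2.296,-.683],[.033,-.127,.56]),
([-1.544,-.173,2.168,-.046,1.347,-.212],[.1,-.385,.178]),([-1.669,-.672,2.485,-.081,1.551,-.339],[.059,-.227,.188]),([-1.611,-.145,2.484,-.105,1.122,-.232],[.067,-.259,.03]),
([-1.611,-.201,2.485,-.128,1.276,-.229],[.061,-.234,.058]),([-1.602,-.119,2.484,-.175,1.412,-.199],[.052,-.191,.059])]
def fk(q,k):
    a0,d,h,L1,e,L2,Lt,a1=k
    A=E_("z",q[0]);B=A*E_("y",q[1]);C=B*E_("y",q[2]);R=C*E_("z",q[3])*E_("y",q[4])*E_("z",q[5]+np.pi/2)
    return A.apply([a0,d,h])+B.apply([a1,0,L1])+C.apply([e,0,L2])+R.apply([0,0,Lt]),R
r=least_squares(lambda k:np.r_[np.concatenate([fk(q,k)[0]-t for q,t in D]),.001*(k-[0,.1,.3,.5,0,.45,.3,0])],[0,.1,.3,.5,0,.45,.3,0])
K=r.x
LO=np.array([-2.77,-.9,.21,-1.53,.24,-2.84]);HI=np.array([2.77,2.22,2.48,4.67,2.81,2.84])
def ik(p,R,q0):
    f=lambda q:np.r_[fk(q,K)[0]-p,.3*(fk(q,K)[1]*R.inv()).as_rotvec()]
    s=least_squares(f,np.clip(q0,LO+.01,HI-.01),bounds=(LO,HI));return s.x,np.abs(s.fun).max()
E
python3 - <<'E'
from kin import *
from fit import *
print(K.round(3),np.abs(r.fun).max());q=D[-1][0];print(fk(q,K)[1].as_matrix().round(3))
p=np.load("p.npy");w=p[2];cx=np.array([np.cos(w),np.sin(w),0]);Rc=E_("z",w)
z=-Rc.apply(AX);s=sense();R0=Ro.from_rotvec(s["ee_rot"])
for t in(-1.571,1.571):
    R1=R0*E_("z",t)
    q=np.array(s["joints"]);q[5]+=t
    for X in([.3,-.45,.3],[.45,-.4,.3],[.59,-.3,.3]): q,e=ik(np.array(X),R1,q);print(t,X,q.round(2),round(e,4))
    for ph in(2.926,1.57,0,-1.57):
        pp=p.copy();pp[3]=ph;h=pts(pp);tc=h["handle_mid"]+.019*R1.apply([0,0,1])+0.008*Rc.apply(AX)
        qq,e=ik(tc,R1,q);print(t,ph,tc.round(3),qq.round(2),round(e,4))
E
```

```text
[-0.     0.101  0.239  0.443  0.021  0.572  0.248  0.   ] 0.0006429117297950815
[[ 0.968  0.198 -0.154]
 [ 0.25  -0.769  0.588]
 [-0.002 -0.608 -0.794]]
-1.571 [0.3, -0.45, 0.3] [-1.2   0.3   1.53  0.07  1.96 -1.45] 0.0
-1.571 [0.45, -0.4, 0.3] [-0.98  0.4   1.4   0.22  1.96 -1.21] 0.0
-1.571 [0.59, -0.3, 0.3] [-0.75  0.48  1.29  0.35  1.92 -0.97] 0.0
-1.571 2.926 [ 0.591 -0.201  0.131] [-0.64  0.52  1.55  0.39  1.6  -0.99] 0.0
-1.571 1.57 [ 0.618 -0.159  0.158] [-0.58  0.5   1.53  0.42  1.62 -0.92] 0.0
-1.571 0 [ 0.565 -0.135  0.186] [-0.59  0.35  1.67  0.42  1.63 -0.93] 0.0
-1.571 -1.57 [ 0.53  -0.18   0.158] [-0.68  0.36  1.72  0.37  1.61 -1.02] 0.0
1.571 [0.3, -0.45, 0.3] [-1.2   0.3   1.53  0.07  1.96  1.69] 0.0
1.571 [0.45, -0.4, 0.3] [-0.98  0.4   1.4   0.22  1.96  1.93] 0.0
1.571 [0.59, -0.3, 0.3] [-0.75  0.48  1.29  0.35  1.92  2.17] 0.0
1.571 2.926 [ 0.591 -0.201  0.131] [-0.64  0.52  1.55  0.39  1.6   2.15] 0.0
1.571 1.57 [ 0.618 -0.159  0.158] [-0.58  0.5   1.53  0.42  1.62  2.22] 0.0
1.571 0 [ 0.565 -0.135  0.186] [-0.59  0.35  1.67  0.42  1.63  2.21] 0.0
1.571 -1.57 [ 0.53  -0.18   0.158] [-0.68  0.36  1.72  0.37  1.61  2.12] 0.0
```

Run:
```python
from kin import *
s=sense();R=Ro.from_rotvec(s["ee_rot"]);P=np.array(s["tcp_pos"])
W=[([.07,-.29,.16],0),([.17,-.44,.22],-.55),([.36,-.42,.27],-.55),([.52,-.36,.27],-.471),([.613,-.293,.255],0)]
for w,t in W:
    d=R.inv().apply(np.array(w)-P)*100;print(d.round(1),t,"len",np.linalg.norm(d).round(1))
    R=R*E_("z",t);P=np.array(w)
```

```text
[ -0.8   1.9 -14.1] 0 len 14.3
[  5.9   9.9 -15.1] -0.55 len 19.0
[16.5  9.2 -5.7] -0.55 len 19.7
[ 9.  14.5  1.1] -0.471 len 17.1
[ 2.4 10.7  3.7] 0 len 11.6
```

Call:
{"api": "carry_out", "payload": {
  "steps": [
    [[-0.2, 0.5, -3.5, 0, 0.6], [-0.4, 1, -7, 0, 0.6], [-0.6, 1.5, -10.5, 0, 0.4], [-0.8, 1.9, -14.1, 0, 0]]
  ]
}}

```text
time_s: 9.1
tcp_pos: [0.0701, -0.2908, 0.1611]
ee_rot: [-2.474, -0.314, 0.108]
ft_force: [-0.0, -1.3, -0.7]
width: 0.671
gripper_force: 0.0
```

Call:
{"api": "carry_out", "payload": {
  "steps": [
    [[1.2, 2, -3, -0.11, 0], [2.4, 4, -6, -0.22, 0], [3.6, 6, -9, -0.33, 0], [4.8, 8, -12, -0.44, 0], [5.9, 9.9, -15.1, -0.55, 0]]
  ]
}}

```text
time_s: 9.52
tcp_pos: [0.1707, -0.4412, 0.2205]
ee_rot: [-2.293, -0.98, -0.125]
ft_force: [0.7, -0.5, -0.2]
width: 0.999
gripper_force: 0.0
```

Call:
{"api": "carry_out", "payload": {
  "steps": [
    [[3.3, 1.8, -1.1, -0.11, 0], [6.6, 3.7, -2.3, -0.22, 0], [9.9, 5.5, -3.4, -0.33, 0], [13.2, 7.4, -4.6, -0.44, 0], [16.5, 9.2, -5.7, -0.55, 0]]
  ]
}}

```text
time_s: 9.93
tcp_pos: [0.3612, -0.4199, 0.2704]
ee_rot: [-1.966, -1.586, -0.35]
ft_force: [0.5, -1.0, 0.2]
width: 1.002
gripper_force: 0.0
```

Call:
{"api": "carry_out", "payload": {
  "steps": [
    [[1.8, 2.9, 0.2, -0.094, 0], [3.6, 5.8, 0.4, -0.188, 0], [5.4, 8.7, 0.7, -0.282, 0], [7.2, 11.6, 0.9, -0.376, 0], [9, 14.5, 1.1, -0.471, 0]]
  ]
}}

```text
time_s: 10.35
tcp_pos: [0.5209, -0.3593, 0.2695]
ee_rot: [-1.572, -2.04, -0.532]
ft_force: [-0.8, -0.9, 0.3]
width: 1.0
gripper_force: 0.0
```

Call:
{"api": "carry_out", "payload": {
  "steps": [
    [[0.8, 3.6, 1.2, 0, 0], [1.6, 7.2, 2.4, 0, 0], [2.4, 10.7, 3.7, 0, 0], [2.4, 10.7, 3.7, 0, 0]]
  ]
}}

```text
time_s: 10.68
tcp_pos: [0.6165, -0.2877, 0.2527]
ee_rot: [-1.568, -2.039, -0.531]
ft_force: [-0.9, 0.4, -0.4]
width: 0.999
gripper_force: 0.0
```

Run:
```python
from kin import *
from fit import *
import json
p=np.load("p.npy");P=pts(p);s=sense();I=camera_info("wrist");im=read_camera("wrist")
print(s["tcp_pos"].round(4),s["joints"].round(2));print(Ro.from_rotvec(s["ee_rot"]).as_matrix().round(3))
v=im[...,::-1].copy()
for n in P:
    u=proj(I,P[n]);print(n,u.round(1))
    if 0<u[0]<560 and 0<u[1]<420: cv2.drawMarker(v,tuple(int(a) for a in u),(0,255,0),0,12)
for n in("wheel_centre","handle_mid","shield_top"):
    print(n,[(np.round(d["at"],1).tolist(),round(d["p"],2)) for d in mark_of(n,"wrist")][:3])
cv2.imwrite("pics/w1.png",v);json.dump({k:np.array(x).tolist() for k,x in I.items()},open("w1.json","w"))
```

```text
[ 0.6165 -0.2877  0.2527] [-0.71  0.55  1.28  0.36  1.86 -0.97]
[[-0.203  0.966 -0.157]
 [ 0.767  0.257  0.588]
 [ 0.608 -0.001 -0.794]]
wheel_centre [272.4 130.3]
handle_mid [282.1 192.7]
handle_tip [281.4 201.6]
turntable [280.6  13.4]
orange_cap [362.6 -86.8]
pointer_tip [381.6 -82.1]
shield_top [ 259.8 -157.6]
sa [ -31.8 -166.6]
sb [ 553.7 -158.2]
wheel_centre []
handle_mid [([280.6, 197.2], 0.91)]
shield_top []
```

View pics/w1.png

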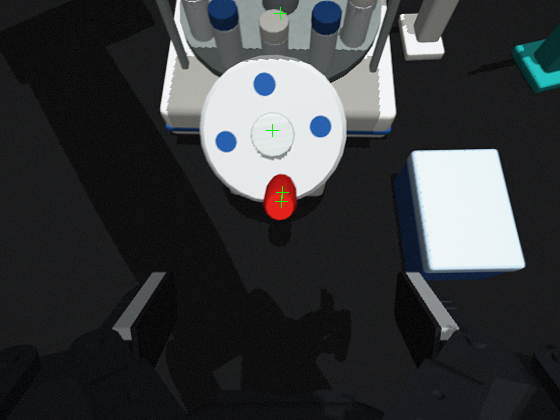

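```bash
cat > run2.py <<'E'
exec(open("run.py").read().split("best=")[0])
import json
I=json.load(open("w1.json"));p0=np.load("p.npy")
def rim(p):
    R=Ro.from_euler("z",p[2]);c=pts(p)["wheel_centre"];V=np.cross(AX,U);t=np.linspace(0,6.28,73)
    q=np.array([proj(I,c+R.apply(.062*(np.cos(a)*U+np.sin(a)*V))) for a in t]);return np.array([q[:,0].min(),q[:,0].max(),q[:,1].min()])
def res2(p):
    P=pts(p);return np.r_[res(p)/2,(rim(p)-[201,346.5,57])/1,(proj(I,P["handle_tip"])-[280.5,204.5])/1.5,(proj(I,P["handle_mid"])-[280.6,196])/2]
r=least_squares(res2,p0,loss="soft_l1");p=r.x;print(p.round(4));np.save("p.npy",p)
P=pts(p)
print(rim(p),[proj(I,P[n]).round(1) for n in("wheel_centre","handle_tip","handle_mid")])
for n in P: print(n,P[n].round(4))
print("table deg",np.degrees(p[4]-p[5]))
for (c,n,u,v) in obs: print(c,n,(proj(C[c],P[n])-[u,v]).round(1))
s=sense();R=Ro.from_rotvec(s["ee_rot"]);T=np.array(s["tcp_pos"])
ax=Ro.from_euler("z",p[2]).apply(AX);print("ax",ax.round(3),"dot",-ax@R.apply([0,0,1]))
for d in (.058+.05,.045,.035): 
    g=P["wheel_centre"]+(P["handle_mid"]-P["wheel_centre"]-.035*ax)+d*ax+.019*R.apply([0,0,1]);print(d,g.round(4),(R.inv().apply(g-T)*100).round(2))
E
python3 run2.py
```

```text
[ 0.5713 -0.1554 -4.4725  2.9645 -1.0501 -1.4678  0.1323]
[200.83852093 346.46499335  56.41152119] [array([273.5, 134.7]), array([280.4, 205.4]), array([281.2, 196.5])]
wheel_centre [ 0.5713 -0.1554  0.1323]
handle_mid [ 0.5924 -0.2084  0.1326]
handle_tip [ 0.5957 -0.2221  0.1508]
turntable [0.5202 0.0534 0.056 ]
orange_cap [0.5926 0.1224 0.139 ]
pointer_tip [0.6144 0.087  0.16  ]
shield_top [ 0.5641 -0.1263  0.315 ]
sa [ 0.4476 -0.1548  0.315 ]
sb [ 0.6807 -0.0978  0.315 ]
table deg 23.930729371539048
side turntable [-1.9 -1.1]
top turntable [ 2.2 -0.5]
side wheel_centre [ 2.7 -1.8]
top wheel_centre [-1.3  1. ]
side handle_mid [ 1.7 -0.7]
top handle_mid [-2.8  1.2]
side orange_cap [-0.2 -2.5]
top orange_cap [0.2 0.2]
top pointer_tip [ 0.3 -0.7]
side pointer_tip [0.5 1.3]
side shield_top [-5.1  2.3]
top sb [-0.  -2.8]
top sa [ 0.6 -0.5]
top handle_tip [-3.2  0.2]
ax [ 0.146 -0.598  0.788] dot 0.9998740652393522
0.10800000000000001 [ 0.6001 -0.2409  0.175 ] [-0.48  0.16  9.6 ]
0.045 [ 0.5909 -0.2032  0.1254] [-0.4   0.23 15.9 ]
0.035 [ 0.5895 -0.1972  0.1175] [-0.39  0.24 16.89]
```

Call:
{"api": "carry_out", "payload": {
  "steps": [
    [[-0.2, 0.1, 4, 0, 0], [-0.4, 0.2, 8, 0, 0], [-0.4, 0.2, 11, 0, 0], [-0.4, 0.2, 13.5, 0, 0], [-0.4, 0.2, 15.9, 0, 0]]
  ]
}}

```text
time_s: 11.3
tcp_pos: [0.5897, -0.2032, 0.1242]
ee_rot: [-1.58, -2.033, -0.531]
ft_force: [0.2, 0.4, -0.3]
width: 0.998
gripper_force: 0.0
```

Call:
{"api": "carry_out", "payload": {
  "steps": [
    [[0, 0, 0, 0, 0.8], [0, 0, 0, 0, 0.8], [0, 0, 0, 0, 0.8], [0, 0, 0, 0, 0.8], [0, 0, 0, 0, 0.8]]
  ],
  "force": 35
}}

```text
time_s: 11.72
tcp_pos: [0.592, -0.2048, 0.1272]
ee_rot: [-1.58, -2.039, -0.531]
ft_force: [-2.0, -2.4, 1.4]
width: 0.3
gripper_force: 2.7
```

Call:
{"api": "carry_out", "payload": {
  "steps": [
    [[0, 0, 0, 0, 0.8], [0, 0, 0, 0, 0.8], [0, 0, 0, 0, 0.8]]
  ]
}}

```text
time_s: 11.97
tcp_pos: [0.5923, -0.2047, 0.1272]
ee_rot: [-1.58, -2.04, -0.531]
ft_force: [-0.4, -5.8, 4.6]
width: 0.296
gripper_force: 35.6
```

Run:
```python
from h import *
s=sense();print({k:np.round(s[k],4) for k in("tcp_pos","ft_force","wrist_torque","width","gripper_force")})
cv2.imwrite("pics/w2.png",np.hstack([cv2.resize(read_camera("wrist")[...,::-1],(400,300)),cv2.resize(read_camera("side")[130:290,150:350,::-1],(375,300),interpolation=3)]))
```

```text
{'tcp_pos': array([ 0.5923, -0.2047,  0.1272]), 'ft_force': array([-0.3869, -5.8285,  4.5759]), 'wrist_torque': array([-0.4068,  0.0468,  0.0799]), 'width': np.float64(0.296), 'gripper_force': np.float64(35.6199)}
```

View pics/w2.png

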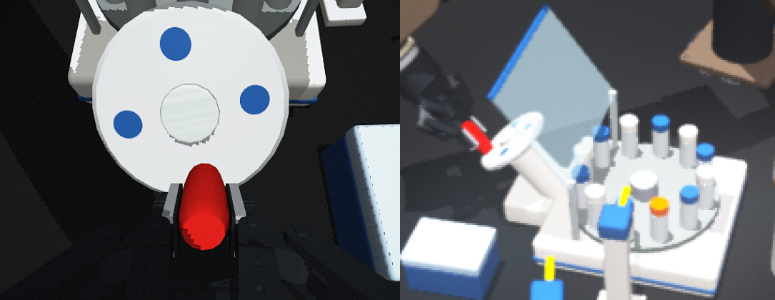

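Run:
```python
import numpy as np
for c in range(3):
    p=2.96+2*np.pi*c/3;q=p+2*np.pi/15*np.arange(1,6)
    print([[round(4.5*(np.cos(a)-np.cos(p)),2),round(4.5*(np.sin(a)-np.sin(p)),2),0,0,.8] for a in q])
```

```text
[[np.float64(0.05), np.float64(-1.87), 0, 0, 0.8], [np.float64(0.86), np.float64(-3.56), 0, 0, 0.8], [np.float64(2.29), np.float64(-4.77), 0, 0, 0.8], [np.float64(4.08), np.float64(-5.3), 0, 0, 0.8], [np.float64(5.94), np.float64(-5.05), 0, 0, 0.8]]
[[np.float64(1.59), np.float64(0.98), 0, 0, 0.8], [np.float64(2.65), np.float64(2.52), 0, 0, 0.8], [np.float64(2.99), np.float64(4.36), 0, 0, 0.8], [np.float64(2.55), np.float64(6.18), 0, 0, 0.8], [np.float64(1.41), np.float64(7.67), 0, 0, 0.8]]
[[np.float64(-1.65), np.float64(0.89), 0, 0, 0.8], [np.float64(-3.51), np.float64(1.03), 0, 0, 0.8], [np.float64(-5.27), np.float64(0.41), 0, 0, 0.8], [np.float64(-6.63), np.float64(-0.88), 0, 0, 0.8], [np.float64(-7.34), np.float64(-2.61), 0, 0, 0.8]]
```

Call:
{"api": "carry_out", "payload": {
  "steps": [
    [[0.05, -1.87, 0, 0, 0.8], [0.86, -3.56, 0, 0, 0.8], [2.29, -4.77, 0, 0, 0.8], [4.08, -5.3, 0, 0, 0.8], [5.94, -5.05, 0, 0, 0.8]]
  ]
}}

```text
time_s: 12.48
tcp_pos: [0.5308, -0.1725, 0.1631]
ee_rot: [-1.585, -2.039, -0.53]
ft_force: [6.1, -7.2, 2.8]
width: 0.289
gripper_force: 36.6
```

```bash
cat > wh.py <<'E'
from fit import *
s=sense();p=np.load("p.npy");R=Ro.from_rotvec(s["ee_rot"]);c=pts(p)["wheel_centre"]
r=R.inv().apply(s["tcp_pos"]-c)*1000;f=R.inv().apply(s["ft_force"]);
print("rel mm",r.round(1),"rad",np.hypot(*r[:2]).round(1),"ph",np.arctan2(r[1],r[0]).round(3),"f tool",f.round(1),"w",s["width"].round(3),s["gripper_force"].round(1),s["time_s"])
E
python3 wh.py
```

```text
Traceback (most recent call last):
  File "wh.py", line 4, in <module>
    print("rel mm",r.round(1),"rad",np.hypot(*r[:2]).round(1),"ph",np.arctan2(r[1],r[0]).round(3),"f tool",f.round(1),"w",s["width"].round(3),s["gripper_force"].round(1),s["time_s"])
                                                                                                                          ^^^^^^^^^^^^^^^^
AttributeError: 'float' object has no attribute 'round'
```

Works smoothly. I'll finish the first turn.

Call:
{"api": "carry_out", "payload": {
  "steps": [
    [[1.59, 0.98, 0, 0, 0.8], [2.65, 2.52, 0, 0, 0.8], [2.99, 4.36, 0, 0, 0.8], [2.55, 6.18, 0, 0, 0.8], [1.41, 7.67, 0, 0, 0.8]]
  ]
}}

```text
time_s: 12.9
tcp_pos: [0.6031, -0.1425, 0.1724]
ee_rot: [-1.581, -2.044, -0.524]
ft_force: [-7.6, -15.7, 6.0]
width: 0.287
gripper_force: 37.3
```

```bash
sed -i 's/s\["width"\].round(3),s\["gripper_force"\].round(1)/s["width"],s["gripper_force"]/' wh.py; python3 wh.py
```

```text
rel mm [ 27.6  34.  -29.4] rad 43.8 ph 0.889 f tool [ -7.1 -11.3 -12.7] w 0.2871150679501211 37.288957602577284 12.9
```

Call:
{"api": "carry_out", "payload": {
  "steps": [
    [[-1.65, 0.89, 0, 0, 0.8], [-3.51, 1.03, 0, 0, 0.8], [-5.27, 0.41, 0, 0, 0.8], [-6.63, -0.88, 0, 0, 0.8], [-7.34, -2.61, 0, 0, 0.8]]
  ]
}}

```text
time_s: 13.32
tcp_pos: [0.5932, -0.2045, 0.1272]
ee_rot: [-1.579, -2.039, -0.535]
ft_force: [0.1, 0.2, 10.3]
width: 0.295
gripper_force: 36.7
```

```bash
python3 wh.py
python3 - <<'E'
from h import *
cv2.imwrite("pics/t1.png",read_camera("top")[...,::-1]);cv2.imwrite("pics/s1.png",read_camera("side")[...,::-1])
for c in("top","side"): print(c,[(np.round(d["at"],1).tolist(),round(d["p"],2)) for d in mark_of("orange_cap",c)][:3])
E
```

```text
rel mm [-45.3   9.  -28. ] rad 46.2 ph 2.946 f tool [ 6.4  0.2 -8.1] w 0.2953756798915679 36.72977548325434 13.3167
top [([274.6, 175.3], 0.7), ([368.5, 134.4], 0.21)]
side []
```

Call:
{"api": "carry_out", "payload": {
  "steps": [
    [[0.05, -1.87, 0, 0, 0.8], [0.86, -3.56, 0, 0, 0.8], [2.29, -4.77, 0, 0, 0.8], [4.08, -5.3, 0, 0, 0.8], [5.94, -5.05, 0, 0, 0.8]]
  ]
}}

```text
time_s: 13.93
tcp_pos: [0.5308, -0.1724, 0.1632]
ee_rot: [-1.584, -2.039, -0.529]
ft_force: [5.9, -6.8, 3.0]
width: 0.29
gripper_force: 36.7
```

Call:
{"api": "carry_out", "payload": {
  "steps": [
    [[1.59, 0.98, 0, 0, 0.8], [2.65, 2.52, 0, 0, 0.8], [2.99, 4.36, 0, 0, 0.8], [2.55, 6.18, 0, 0, 0.8], [1.41, 7.67, 0, 0, 0.8]]
  ]
}}

```text
time_s: 14.35
tcp_pos: [0.6031, -0.1424, 0.1723]
ee_rot: [-1.581, -2.044, -0.523]
ft_force: [-6.9, -15.6, 6.3]
width: 0.294
gripper_force: 37.4
```

Call:
{"api": "carry_out", "payload": {
  "steps": [
    [[-1.65, 0.89, 0, 0, 0.8], [-3.51, 1.03, 0, 0, 0.8], [-5.27, 0.41, 0, 0, 0.8], [-6.63, -0.88, 0, 0, 0.8], [-7.34, -2.61, 0, 0, 0.8]]
  ]
}}

```text
time_s: 14.77
tcp_pos: [0.5933, -0.2044, 0.1272]
ee_rot: [-1.579, -2.039, -0.535]
ft_force: [0.2, 0.3, 10.4]
width: 0.29
gripper_force: 36.8
```

```bash
python3 wh.py
python3 - <<'E'
from h import *
t=read_camera("top")[...,::-1];s=read_camera("side")[...,::-1]
cv2.imwrite("pics/t2.png",t);cv2.imwrite("pics/s2.png",s)
for n,im,(x0,y0,x1,y1) in(("t",t,(230,120,340,260)),("s",s,(230,200,340,270))):
    h=cv2.cvtColor(im[y0:y1,x0:x1],cv2.COLOR_BGR2HSV)
    m=cv2.inRange(h,(8,150,120),(18,255,255));k,_,st,ce=cv2.connectedComponentsWithStats(m)
    print(n,[(st[i][:5].tolist(),(ce[i]+[x0,y0]).round(1)) for i in range(1,k) if st[i][4]>5])
f=lambda a,x,y,w,h:cv2.resize(a[y:y+h,x:x+w],(400,400*h//w),interpolation=cv2.INTER_CUBIC)
cv2.imwrite("pics/z2.png",np.hstack([f(t,250,140,80,100),f(s,240,205,80,100)]))
E
```

```text
rel mm [-45.3   9.1 -27.9] rad 46.2 ph 2.943 f tool [ 6.5  0.3 -8.2] w 0.29044926963999523 36.79424533067504 14.7667
t [([51, 51, 4, 7, 13], array([282.8, 173.8])), ([46, 55, 11, 7, 15], array([279.9, 179.3]))]
s [([43, 38, 7, 8, 22], array([276., 242.]))]
```

View pics/z2.png

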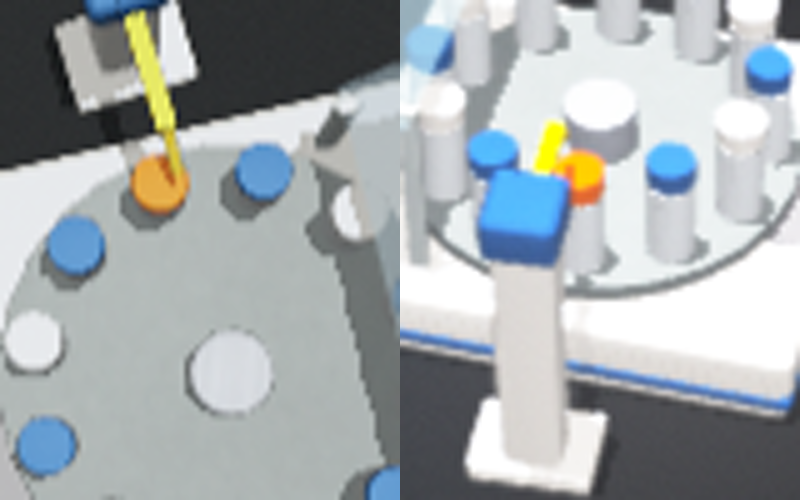

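Top crop: the orange cap centre is at about (281.8,176.8) and the pointer tip at about (285.8,177.1), so the cap is still slightly short. I'll compute the remainder.

Run:
```python
from fit import *
from scipy.optimize import least_squares
I=camera_info("top");w=lambda u,z:at_z(I,(250+u[0]/5,140+u[1]/5),z)[:2]
caps=np.array([w(u,.139) for u in[(159,184),(263,171),(76,246),(33,342),(46,445)]])
idx=np.array([0,-1,1,2,3])
r=least_squares(lambda q:(caps-np.c_[q[0]+.1*np.cos(q[2]+idx*np.pi/6),q[1]+.1*np.sin(q[2]+idx*np.pi/6)]).ravel(),[.52,.053,-1.4]);print(r.x,(r.fun*1000).round(1))
th=r.x[2];c=r.x[:2]
for u in[(179,185),(178,187),(180,184)]:
    t=w(u,.16);d=t-c;a=np.arctan2(d[1],d[0]);print(t,np.linalg.norm(d),"deg left",np.degrees(th-a),"turns",(th-a)*18/np.pi)
p=np.load("p.npy");print("prior est",np.degrees(p[4]-p[5])-20)
```

```text
[0.51738487 0.05602882 0.38675293] [-0.7  0.3 -0.2  0.5 -0.4 -0.5  0.1  0.   1.2 -0.4]
[0.60636541 0.08454401] 0.09343795809640804 deg left 4.390451971231219 turns 0.4390451971231219
[0.60539211 0.08501892] 0.09265905424623289 deg left 3.927123990789539 turns 0.3927123990789539
[0.60685437 0.08406571] 0.09375957681293201 deg left 4.75998569091426 turns 0.47599856909142607
prior est 3.930729371539048
```

Run:
```python
import numpy as np
for p,n in((2.96,5),(2.96+5*.377,2)):
    q=p+.377*np.arange(1,n+1);print([[round(4.5*(np.cos(a)-np.cos(p)),2),round(4.5*(np.sin(a)-np.sin(p)),2)] for a in q])
```

```text
[[np.float64(0.01), np.float64(-1.69)], [np.float64(0.64), np.float64(-3.25)], [np.float64(1.81), np.float64(-4.47)], [np.float64(3.34), np.float64(-5.18)], [np.float64(5.02), np.float64(-5.27)]]
[[np.float64(1.6), np.float64(0.53)], [np.float64(2.89), np.float64(1.62)]]
```

Call:
{"api": "carry_out", "payload": {
  "steps": [
    [[0.01, -1.69, 0, 0, 0.8], [0.64, -3.25, 0, 0, 0.8], [1.81, -4.47, 0, 0, 0.8], [3.34, -5.18, 0, 0, 0.8], [5.02, -5.27, 0, 0, 0.8]]
  ]
}}

```text
time_s: 15.28
tcp_pos: [0.5306, -0.18, 0.1574]
ee_rot: [-1.584, -2.039, -0.529]
ft_force: [4.4, -6.4, 4.1]
width: 0.292
gripper_force: 36.7
```

Call:
{"api": "carry_out", "payload": {
  "steps": [
    [[1.6, 0.53, 0, 0, 0.8], [2.89, 1.62, 0, 0, 0.8], [2.89, 1.62, 0, 0, 0.8]]
  ]
}}

```text
time_s: 15.53
tcp_pos: [0.5433, -0.151, 0.1771]
ee_rot: [-1.581, -2.044, -0.535]
ft_force: [1.5, -6.0, 8.3]
width: 0.295
gripper_force: 37.0
```

```bash
python3 wh.py
python3 - <<'E'
from h import *
t=read_camera("top")[...,::-1];s=read_camera("side")[...,::-1]
f=lambda a,x,y,w,h:cv2.resize(a[y:y+h,x:x+w],(400,400*h//w),interpolation=cv2.INTER_CUBIC)
cv2.imwrite("pics/z3.png",np.hstack([f(t,250,140,80,100),f(s,240,205,80,100)]))
E
```

```text
rel mm [ 36.1 -25.7 -29.1] rad 44.3 ph -0.62 f tool [  0.    0.  -10.3] w 0.2954749724974527 36.97231772070538 15.5333
```

View pics/z3.png

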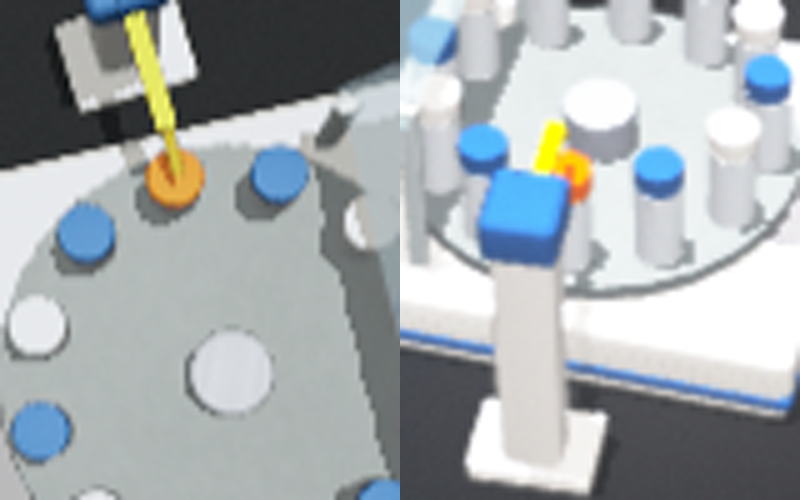

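Run:
```python
from fit import *
from scipy.optimize import least_squares
C={c:camera_info(c) for c in("side","top")}
px={"top":lambda u:(250+u[0]/5,140+u[1]/5),"side":lambda u:(240+(u[0]-400)/5,205+u[1]/5)}
caps={"top":{0:(174,178),-1:(279,175),1:(86,234),2:(37,326),3:(40,431)},"side":{0:(571,174),1:(659,168),2:(733,131),-1:(484,145),3:(768,76)}}
tip={"top":(179,185),"side":(557,126)}
w0=np.load("p.npy")[2]
def f(q,show=False):
    x,y,th,pt,bx,by=q[:6];out=[]
    for c in C:
        b=np.array([bx,by]) if c=="side" else 0
        for i,u in caps[c].items():
            a=th+i*np.pi/6;out.append(proj(C[c],np.array([x+.1*np.cos(a),y+.1*np.sin(a),.139]))+b-px[c](u))
        out.append(proj(C[c],np.array([x+.1*np.cos(pt),y+.1*np.sin(pt),.16]))+b-px[c](tip[c]))
    return np.concatenate(out)
r=least_squares(f,[.52,.054,.35,.35,0,0],loss="soft_l1");q=r.x;print(q.round(4));print(f(q).reshape(-1,2).round(1))
print("deg left",np.degrees(q[2]-q[3]))
```

```text
[0.5165 0.0563 0.3046 0.2776 0.2967 2.276 ]
[[-1.1 -0.4]
 [-0.1 -0.3]
 [ 0.1 -0.1]
 [-0.2 -0. ]
 [ 0.4 -0.2]
 [ 0.6  3.6]
 [ 0.1  0.2]
 [ 0.1  0.1]
 [-0.1  0.1]
 [-0.3  0.3]
 [-0.2  0.4]
 [ 0.3 -2.6]]
deg left 1.5458644740599639
```

Run:
```python
from fit import *
C={c:camera_info(c) for c in("side","top")}
T=lambda u:(250+u[0]/5,140+u[1]/5)
cap=at_z(C["top"],T((174,178)),.139);rad=np.array([np.cos(.29),np.sin(.29)]);tan=np.array([rad[1],-rad[0]])
for u in((179,185),(178,183),(177,178)):
    d=(at_z(C["top"],T(u),.16)-cap)[:2]*1000;print(u,"radial",(d@rad).round(1),"clockwise left mm",(d@tan).round(1))
s=(240+157/5,205+126/5-0)
for b in((0,0),(.3,2.3)):
    print(tri(ray(C["top"],T((179,185))),ray(C["side"],(s[0]-b[0],s[1]-b[1]))).round(4), "cap",cap.round(4))
s=np.load("p.npy");print(pts(s)["pointer_tip"])
```

```text
(179, 185) radial -6.4 clockwise left mm 0.4
(178, 183) radial -5.3 clockwise left mm 0.2
(177, 178) radial -2.8 clockwise left mm 0.4
[0.6074 0.0825 0.1598] cap [0.6124 0.0867 0.139 ]
[0.6068 0.0821 0.1677] cap [0.6124 0.0867 0.139 ]
[0.61436951 0.08704294 0.16      ]
```

Call:
{"api": "carry_out", "payload": {
  "steps": [
    [[0.44, 1, 0, 0, 0.8], [0.94, 2.02, 0, 0, 0.8], [0.94, 2.02, 0, 0, 0.8], [0.94, 2.02, 0, 0, 0.4], [0.94, 2.02, 0, 0, 0]]
  ]
}}

```text
time_s: 16.05
tcp_pos: [0.5578, -0.1382, 0.1785]
ee_rot: [-1.577, -2.035, -0.53]
ft_force: [-0.2, -0.6, -0.5]
width: 0.559
gripper_force: 0.0
```

Call:
{"api": "carry_out", "payload": {
  "steps": [
    [[0, 0, 0, 0, 0], [0, 0, 0, 0, 0], [0, 0, 0, 0, 0], [0, 0, 0, 0, 0], [0, 0, 0, 0, 0]]
  ]
}}

```text
time_s: 16.47
tcp_pos: [0.5579, -0.1383, 0.1786]
ee_rot: [-1.577, -2.035, -0.53]
ft_force: [-0.4, 0.0, -0.6]
width: 0.999
gripper_force: 0.0
```

Call:
{"api": "carry_out", "payload": {
  "steps": [
    [[0, 0, -2, 0, 0], [0, 0, -5, 0, 0], [0, 0, -9, 0, 0], [0, 0, -13, 0, 0], [0, 0, -13, 0, 0]]
  ]
}}

```text
time_s: 16.88
tcp_pos: [0.5804, -0.2194, 0.2898]
ee_rot: [-1.586, -2.047, -0.533]
ft_force: [-0.5, 0.5, 2.5]
width: 1.0
gripper_force: 0.0
```

```bash
python3 wh.py
python3 - <<'E'
from h import *
t=read_camera("top")[...,::-1];s=read_camera("side")[...,::-1]
f=lambda a,x,y,w,h:cv2.resize(a[y:y+h,x:x+w],(400,400*h//w),interpolation=cv2.INTER_CUBIC)
cv2.imwrite("pics/z4.png",np.hstack([f(t,265,155,40,50),f(s,250,215,40,50)]))
E
```

```text
rel mm [  42.6   -5.9 -164.8] rad 43.0 ph -0.139 f tool [ 2.  -0.4 -1.7] w 1.0003861653484194 0.0 16.8833
```

View pics/z4.png

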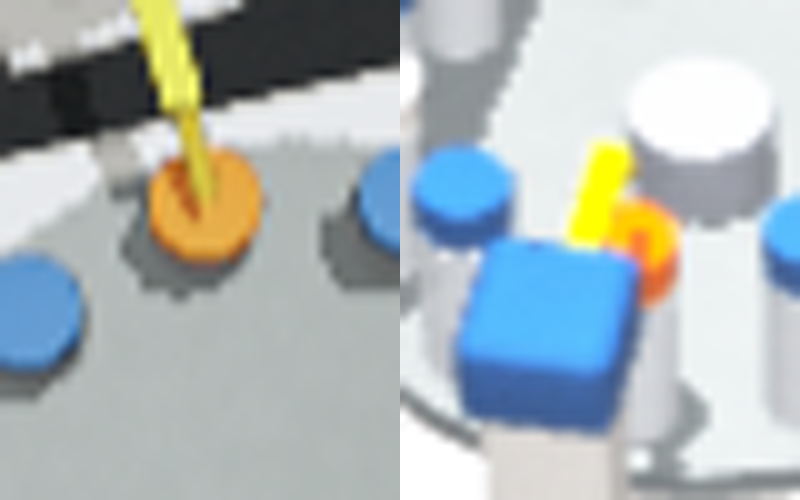

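The enlarged crop shows the pointer tip at about (206,200) and the orange cap centre at about (206,204), so they coincide within about 2 mm after parallax. The robot is clear of everything.

```bash
python3 -c "
from rig import *
print(finish_job())"
```

```text
the job is handed in; nothing more can be done
None
```

I wound the handwheel about 2.5 turns by its red handle. The orange cap looked to be within about 2 mm of the pointer tip in the last top-camera crop. I then let go, backed the arm clear and handed the job in at about 17 s; no verdict came back.

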